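Close the tip box, then hold the sample tube at a slant

ROBOT

A 6-joint arm with a two-finger parallel gripper is mounted at the origin on a cart in front of the work surface, level with it; the furniture and walls round the work are solid. World frame = base frame: x ahead of the robot, y to its left, z up, the work surface at z = 0. Lengths are in m, angles in rad, forces in N, time in s.
With the tool pointing down it reaches from about 0.3 to 0.75 m from the base axis. Payload 8.5 kg.
Tool frame: the origin (TCP) lies at the very end of the fingers, on their centre line; the grasp point (between the pads) lies manip.grip_point_offset behind it (manip.grip_point_offset is the distance from the TCP to the grasp point, in m); z points along the fingers, y is the line along which they close (so a half turn about z gives the same grasp; the last joint's range is limited). The gripper opens to 88 mm and grips with 3 to 60 N. Pads are 18 mm wide; open, the fingers measure 123 mm over their backs; the gripper's body (75 mm by 187 mm) begins 45 mm behind the grasp point.
Start: joints at [-0.215, 0.381, 1.297, -0, 1.464, -0.215], TCP at [0.55, 0, 0.239] pointing down, gripper open.
Joint ranges: [-3.11, 3.11], [-0.89, 2.33], [0.22, 2.48], [-1.42, 4.56], [0.17, 2.85], [-2.88, 2.88]. Speed limits (rad/s): [2.39, 2.39, 3.14, 3.14, 3.14, 3.14].

INTERFACE

Orientations are given as a unit quaternion [w, x, y, z].
In Python, from bench import manip gives the robot as it stands.
- The arm moves only by the tool shift_gripper, called after ">>>" as name(argument=value, ...) on one line, values as JSON. Schema: {"type":"object","properties":{"motion":{"type":"object","properties":{"rx":{"type":"array","items":{"type":"number"},"minItems":1,"maxItems":8},"ry":{"type":"array","items":{"type":"number"},"minItems":1,"maxItems":8},"rz":{"type":"array","items":{"type":"number"},"minItems":1,"maxItems":8},"sx":{"type":"array","items":{"type":"number"},"minItems":1,"maxItems":8},"sy":{"type":"array","items":{"type":"number"},"minItems":1,"maxItems":8},"sz":{"type":"array","items":{"type":"number"},"minItems":1,"maxItems":8},"aperture":{"type":"array","items":{"type":"number"},"minItems":1,"maxItems":8}},"additionalProperties":false,"required":["rx","ry","rz","sx","sy","sz","aperture"]},"squeeze":{"type":"number"},"only":{"type":"string"},"quiet":{"type":"boolean"},"lines":{"type":"string"}},"required":["motion"],"additionalProperties":false}. motion is an object with one list for each field, all of the same length, 1 to 8, a row being the entries at one place: rx, ry, rz (a rotation vector in shares of 2 rad (1.0 is 2 rad)), sx, sy, sz (the shift in parts of the range, where 1.0 means 0.75 m), aperture (the finger opening in m); each row is the pose to reach, as a shift and turn from the pose commanded when the call began, along the tool's axes at that moment; what a row does not reach only later rows make up. A row lasts 1/12 s, in which the tool goes at most 0.0417 m and 0.125 rad, less where a joint would pass 70% of its speed; a pose out of reach is approached as far as the arm can. The fingers move at their own pace and stop on an object; squeeze is the grip in N (left out, the last holds). Time passes only in rows, so rows that do not move let the fingers close. The tool returns the time, the measured TCP pose, the force, the opening and the grip force at its end. only (a regular expression) keeps the lines of the reply that match it, lines (a string "A,B") keeps lines A to B, and quiet returns only ok. Shift and turn numbers lie between -1 and 1, and a call with a number outside is refused. Input that does not fit is refused with a message, and nothing moves.
- manip.sense(): the state, without advancing time (a new reading comes with each control period).
- manip.camera(name): name is "scene" or "side" or "wrist"; returns the picture (384x512x3 uint8, blue, green, red); there is no depth.
- manip.camera_model(name): a dict with "camera_matrix" (3x3 intrinsics, pixels), "origin" and "attitude" of the camera in the world. Camera axes: x right, y down, z forward; pixel columns grow to the right and rows downward; lengths in m; the calibration is good to about 2 mm. The wrist camera is an equidistant fisheye: a pixel r from the principal point sees the ray r / f radians off the axis. A picture is of the moment at which its call begins: read the wrist's pose just before it. camera_model takes no time and is no camera call; for the wrist camera it gives the pose at the moment of the call.
- manip.close_job(): hands the job in; it is judged then, once.
The state is a dict: "time_s": time; "qpos": joint angles; "qvel": joint speeds; "tau": joint torques, N m; "position": TCP position; "tool_rot": TCP orientation; "ft_force": force on the tool from outside, world axes, zero at the start; "moment": the same for the moment, N m; "gripper_width": finger opening in m; "finger_force": force on a finger pad.
Only numpy, scipy, OpenCV 4.12 (cv2) and the standard library are available. Lean on these libraries where they do the work, as an engineer would, in place of code of your own. Each camera call takes 0.05 s, during which the arm holds its last target. There are 200 camera calls.

TASK

The pipette has its tip, so first close the lid of the open tip box fully to keep the other tips clean. Then draw out the sample tube that stands alone at one end of the rack, raise it until its bottom end is at least 18 cm above the bench, and tip it to a slant of about 45 degrees, cap end up, so that the settled contents can be inspected: finish while holding it still like that in the gripper. Leave the tip box and the rack standing where they are, and do not disturb the other two tubes, the bottle or the timer.

Things in the scene. Friction and masses are not known exactly. Their poses are not given: they have to be found in the camera images.
- tip_box: loose pipette-tip box with a clear hinged lid, 0.4 kg, 88 mm high when closed, between the robot's centre line and its left side. Origin: centre of the underside, z up. Base body x -45 to 43 mm, y -67 to 67 mm, tips up to z 58 mm. The lid's hinge line is parallel to y at x = -51 mm, z = 43 mm; that side is turned away from the robot, so the open lid stands up at the far side of the box.
- tip_box_lid (a joint): hinge angle of the tip box's lid, rad: 0 = fully shut, 1.4 = standing about upright, 1.88 = fully back; it starts at 1.1 to 1.4. The lid is a light hollow cap 86 mm deep (x), 132 mm wide (y), 42 mm high. It stays where it is left between about 0.6 and 1.45; pushed over from behind toward the robot with light force to below about 0.5, it sinks shut by its own weight in 1 to 2 s.
- lid_edge (a point): middle of the edge where the lid's outer top face ends, away from the hinge. Lid shut: z = 88 mm, 71 mm on the robot's side of the hinge line. At 1.4 rad: z = 120 mm, 31 mm behind the hinge line (the top face then looks away from the robot; its lower end is 43 mm behind the line at z = 59 mm). At 1.1 rad: z = 127 mm, 7 mm behind. The lid's highest point then is at z = 135 mm.
- rack: loose open-grid tube rack, 46 (x) x 132 (y) x 48 mm, 0.3 kg, on the robot's right, at any yaw. Origin: centre of the underside, z up. Twelve square holes about 19 mm wide in 2 x 6; the tubes stand on its floor, 6 mm above the bench. Its top is at z = 48 mm.
- tube: the sample tube to take: a capped round tube 78 mm long, body 16.6 mm across, screw cap 18.2 mm across and 12 mm high at the top, about 20 g. It stands alone in the corner hole at the +y end of the rack (rack x = 10.5, y = 53.5 mm); its top is 84 mm above the bench, 36 mm above the rack. Origin: centre of its bottom end; z points along the tube to the cap.
- tube_far_a: another tube of the same shape, in the rack at the other end (rack x = 10.5, y = -53.5 mm); leave alone. Origin: centre of its bottom end.
- tube_far_b: another tube of the same shape, beside the former (rack x = -10.5, y = -53.5 mm); leave alone. Origin: centre of its bottom end.
- bottle: small round bottle with a screw cap, 48 mm across, 104 mm high, standing behind the rack; leave alone. Origin: centre of the underside.
- timer: flat timer with buttons, 70 x 66 x 18 mm, lying on the bench beyond the rack and the tip box; leave alone. Origin: centre of the underside.

How it is judged:
By the outcome, as a careful person would: the job done as asked, in the order asked, and still so for the second after the job is handed in, while the arm keeps its last pose, push and grip.
It also fails if it takes over 58 s, if anything falls off the work surface, if the arm or the gripper's body presses on something with over 40 N, if the wrist force passes 120 N, or if a joint passes its speed limit or range.

## Working session

There is one attempt and no reset: what is moved stays moved. The work goes in short steps, Python scripts to look and compute and a tool call to move; the robot and the scene stay as the last step left them, time stands still between calls to the robot, and variables do not carry over. Pictures are saved under pics/ and viewed, at most 10 in all, crops included, and the job is handed in when it is done.

```bash
ls; mkdir -p pics; python3 - <<'E'
from bench import manip
import cv2,numpy as np
s=manip.sense();print(s,manip.grip_point_offset)
for n in("scene","side"):
    cv2.imwrite(f"pics/{n}0.png",cv2.resize(manip.camera(n),(800,600),interpolation=cv2.INTER_CUBIC))
    m=manip.camera_model(n);print(n,m)
E
```

```text
bench.py
pics
{'time_s': 0.0, 'qpos': array([-2.15316778e-01,  3.81182259e-01,  1.29826612e+00,  2.26649925e-05,
        1.46357591e+00, -2.15317801e-01]), 'qvel': array([ 0.00195939, -0.00115037, -0.00054793, -0.00073335,  0.00053535,
       -0.00101884]), 'tau': array([-6.18006070e-04, -4.37936819e+01, -2.24552107e+01,  7.13253510e-02,
        3.52583989e-02, -8.49877097e-05]), 'position': array([5.49720704e-01, 5.52892340e-05, 2.38143334e-01]), 'tool_rot': array([-6.08699424e-04,  7.07107102e-01,  7.07106098e-01, -3.76843679e-04]), 'ft_force': array([ 1.16329877, -0.14668263,  0.19675247]), 'moment': array([ 0.00767939, -0.0180056 ,  0.02944159]), 'finger_force': 0.0, 'gripper_width': 0.08818687049844084} 0.0187
scene {'camera_matrix': array([[410.40236335,   0.        , 252.94879291],
       [  0.        , 410.40236335, 186.53492574],
       [  0.        ,   0.        ,   1.        ]]), 'origin': array([ 0.03406784, -0.74436771,  0.57422836]), 'attitude': array([-0.4926645 ,  0.81081549, -0.27483243,  0.15597139])}
side {'camera_matrix': array([[377.65617805,   0.        , 254.44934853],
       [  0.        , 377.65617805, 188.76996093],
       [  0.        ,   0.        ,   1.        ]]), 'origin': array([ 0.20596322, -0.67627656,  0.43851995]), 'attitude': array([-0.52010603,  0.81880129, -0.20082039,  0.13684052])}
```

View pics/scene0.png

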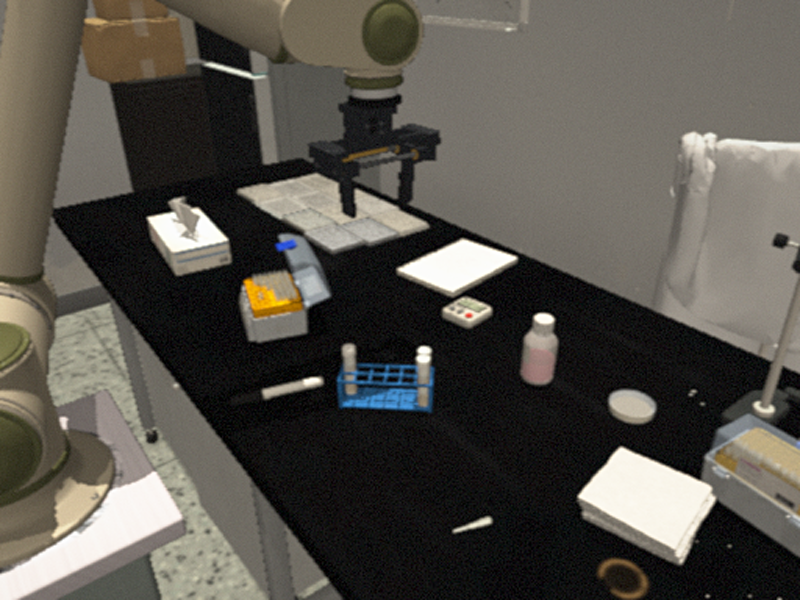

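View pics/side0.png

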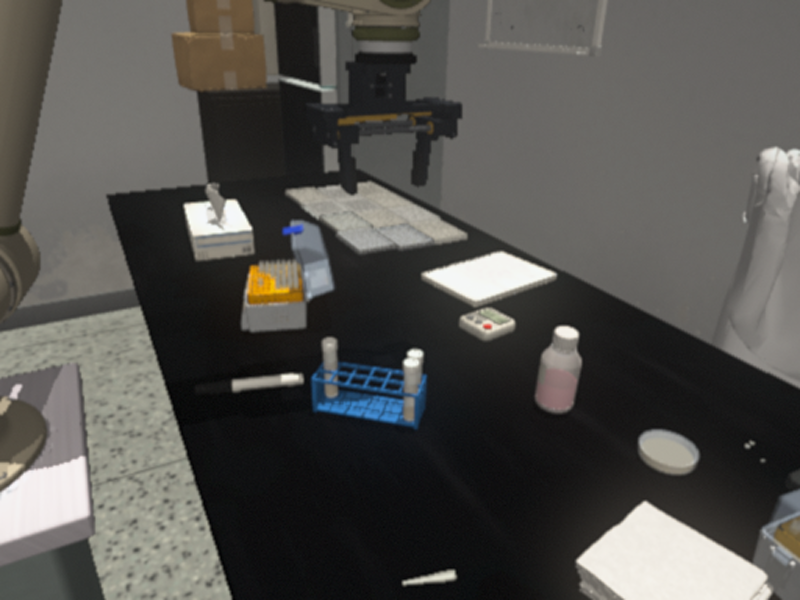

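Both pictures show the tip box (scene about 275,300) with its lid up, the rack (385,388) with the lone tube's cap at (348,350), the bottle at (540,350) and the timer at (467,312). I'll enlarge both views.

```bash
python3 - <<'E'
import cv2
from bench import manip
a=manip.camera("scene")[145:265,145:290];b=manip.camera("side")[135:275,145:290]
cv2.imwrite("pics/c1.png",cv2.resize(a,None,fx=5,fy=5,interpolation=cv2.INTER_CUBIC))
cv2.imwrite("pics/c2.png",cv2.resize(b,None,fx=4,fy=4,interpolation=cv2.INTER_CUBIC))
E
```

```text
(no output)
```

View pics/c1.png

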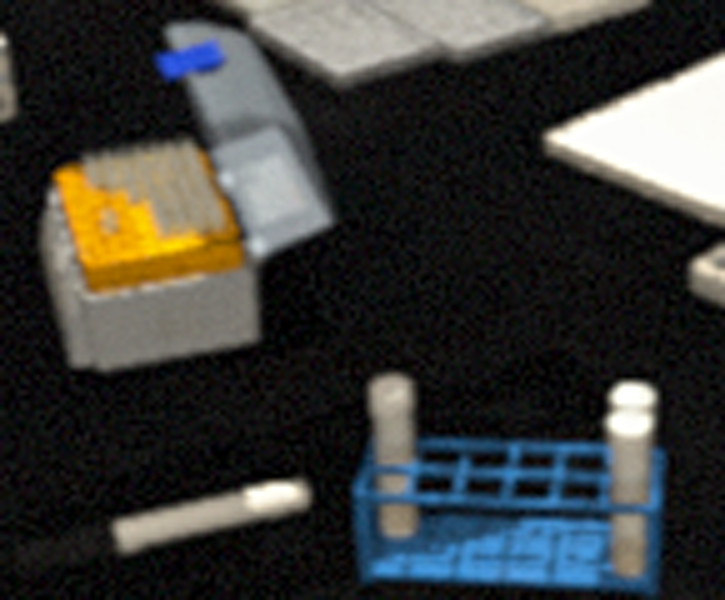

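View pics/c2.png

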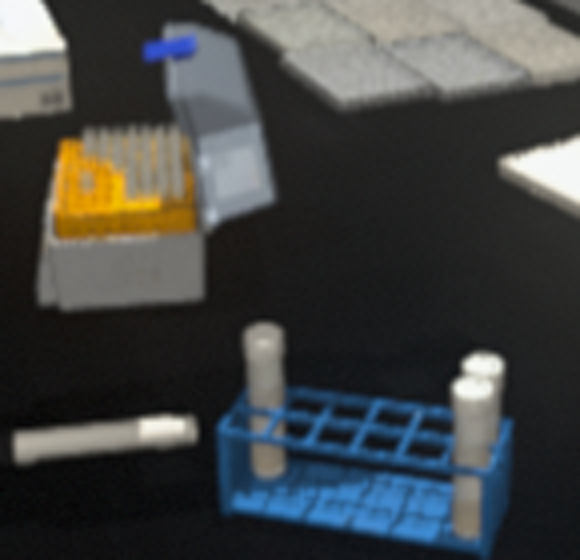

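The lone tube's cap is at (391,383) in the scene crop and (264,333) in the side crop. The box's near face has its bottom corners at (75,368) and (260,340).

```bash
cat > h.py <<'E'
import numpy as np
from bench import manip
from scipy.spatial.transform import Rotation as R
def rot(q): return R.from_quat(np.roll(q,-1))
def ray(n,u,v):
    m=manip.camera_model(n);d=np.linalg.inv(m["camera_matrix"])@[u,v,1]
    return m["origin"],rot(m["attitude"]).apply(d/np.linalg.norm(d))
def raw(n,u,v):
    s,x0,y0=(5,145,145) if n=="scene" else (4,145,135)
    return ((u+.5)/s-.5+x0,(v+.5)/s-.5+y0)
def atz(n,u,v,z):
    o,d=ray(n,*raw(n,u,v));return o+d*(z-o[2])/d[2]
def tri(a,b):
    A=0;B=0
    for n,p in(("scene",a),("side",b)):
        o,d=ray(n,*raw(n,*p));P=np.eye(3)-np.outer(d,d);A=A+P;B=B+P@o
    return np.linalg.solve(A,B)
E
python3 - <<'E'
from h import *
np.set_printoptions(precision=4,suppress=True)
for nm,z,a,b in [("tube top",.084,(391,382),(264,332)),("tube bot",.006,(400,531),(268,472)),("far1 top",.084,(633,393),(484,361)),("far2 top",.084,(629,419),(472,385)),
 ("far2bot",.006,(628,570),(467,530)),("rack FL bot",0,(362,580),(225,512)),("rack FR bot",0,(655,592),(490,552)),("rackFL top",.048,(360,487),(222,427)),("rackFR top",.048,(660,507),(496,470)),("rackBR top",.048,(663,452),(512,422)),
 ("box bot L",0,(75,368),(60,307)),("box bot R",0,(260,340),(204,298)),
 ("box deck L",.043,(90,288),(55,235)),("box deck R",.043,(243,270),(196,232)),("lid lowcorner",.06,(333,220),(272,200)),("lid foot",.043,(262,257),(212,224)),
 ("lid top R",.125,(262,35),(238,42)),("lid top L",.13,(170,28),(168,27)),("orange backleft",.05,(55,172),(62,142))]:
    print(nm,atz("scene",*a,z)[:2],atz("side",*b,z)[:2],tri(a,b))
E
```

```text
tube top [ 0.4347 -0.0833] [ 0.4337 -0.0843] [ 0.4336 -0.0849  0.0848]
tube bot [ 0.4323 -0.0872] [ 0.4321 -0.0865] [ 0.431  -0.0894  0.008 ]
far1 top [ 0.5131 -0.1568] [ 0.514 -0.155] [ 0.5114 -0.1591  0.0864]
far2 top [ 0.4988 -0.1717] [ 0.4987 -0.171 ] [ 0.497  -0.1739  0.086 ]
far2bot [ 0.4964 -0.1742] [ 0.4973 -0.1726] [ 0.4957 -0.1751  0.0075]
rack FL bot [ 0.403  -0.1001] [ 0.404  -0.1001] [ 0.4052 -0.0963 -0.0031]
rack FR bot [ 0.5008 -0.1877] [ 0.5027 -0.1852] [ 0.5012 -0.1875  0.0009]
rackFL top [ 0.4066 -0.098 ] [ 0.4049 -0.0998] [ 0.4047 -0.101   0.0496]
rackFR top [ 0.5005 -0.1909] [ 0.5023 -0.1886] [ 0.5005 -0.1912  0.0492]
rackBR top [ 0.5282 -0.1597] [ 0.529  -0.1576] [ 0.5251 -0.1635  0.0519]
box bot L [0.3798 0.1455] [0.3892 0.1397] [ 0.4026  0.2025 -0.0352]
box bot R [0.4709 0.1092] [0.4708 0.1119] [0.4673 0.1019 0.0053]
box deck L [0.3946 0.1464] [0.393  0.1502] [0.3889 0.1323 0.0515]
box deck R [0.4668 0.113 ] [0.4698 0.1169] [0.469  0.1162 0.0422]
lid lowcorner [0.5179 0.1033] [0.515  0.1051] [0.5078 0.0861 0.0698]
lid foot [0.4819 0.1191] [0.4824 0.1233] [0.4778 0.1108 0.0487]
lid top R [0.5427 0.2114] [0.5374 0.2121] [0.5291 0.1875 0.135 ]
lid top L [0.5017 0.2426] [0.5021 0.2468] [0.498  0.2345 0.1339]
orange backleft [0.4333 0.2702] [0.4325 0.2764] [0.4268 0.2531 0.0592]
```

The manual's scale: shifts go in shares of 0.75 m and turns go in shares of 2 rad. Converting my numbers, 0.137 m / 0.75 = 0.1827, 0.105 m / 0.75 = 0.14.

>>> shift_gripper(motion={"rx":[0,0,0,0,0,0,0,0],"ry":[0,0,0,0,0,0,0,0],"rz":[0,0,0,0,0,0,0,0],"sx":[0.0467,0.0933,0.14,0.1827,0.1827,0.1827,0.1827,0.1827],"sy":[0.0133,0.0267,0.04,0.04,0.04,0.04,0.04,0.04],"sz":[0,0,0,0,0.0467,0.0933,0.14,0.1733],"aperture":[0,0,0,0,0,0,0,0]}, squeeze=10)

```text
time_s: 0.87
position: [0.5788, 0.1372, 0.1058]
tool_rot: [-0.001, 0.707, 0.707, -0.001]
ft_force: [-0.2, -0.1, 0.4]
gripper_width: 0.0366
finger_force: 0.0
```

>>> shift_gripper(motion={"rx":[0,0,0,0],"ry":[0,0,0,0],"rz":[0,0,0,0],"sx":[0,0,0,0],"sy":[0,0,0,0],"sz":[0,0,0,0],"aperture":[0,0,0,0]})

```text
time_s: 1.2
position: [0.581, 0.137, 0.1109]
tool_rot: [0.001, 0.707, 0.707, 0.001]
ft_force: [-0.3, -0.7, -0.3]
gripper_width: 0.0102
finger_force: 0.0
```

```bash
python3 - <<'E'
import cv2
from bench import manip
a=manip.camera("scene")[90:265,145:345]
cv2.imwrite("pics/d1.png",cv2.resize(a,None,fx=3,fy=3,interpolation=cv2.INTER_CUBIC))
E
```

```text
(no output)
```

View pics/d1.png

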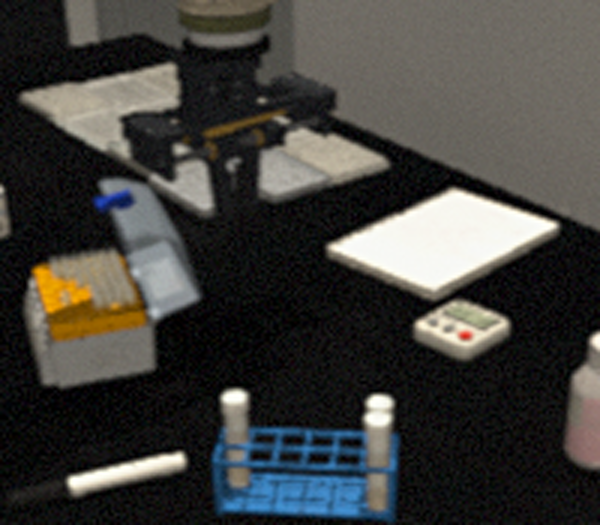

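The picture shows the fingers (about 235,190) behind the open lid (150,250), clear of it. Next I push the lid toward the robot, along the box's x axis.

To row units: -0.086 m / 0.75 = -0.1147, -0.076 m / 0.75 = -0.1013.

>>> shift_gripper(motion={"rx":[0,0,0,0,0,0,0,0],"ry":[0,0,0,0,0,0,0,0],"rz":[0,0,0,0,0,0,0,0],"sx":[0.0067,0.0133,0.02,0.0267,0.032,0.0373,0.0427,0.048],"sy":[-0.016,-0.032,-0.0467,-0.0613,-0.0747,-0.088,-0.1013,-0.1147],"sz":[0,0,0,0,0,0,0,0],"aperture":[0,0,0,0,0,0,0,0]})

```text
time_s: 1.92
position: [0.4933, 0.1733, 0.109]
tool_rot: [0.0, 0.707, 0.707, 0.0]
ft_force: [0.8, 0.1, 0.1]
gripper_width: 0.0008
finger_force: 0.1
```

>>> shift_gripper(motion={"rx":[0,0,0,0],"ry":[0,0,0,0],"rz":[0,0,0,0],"sx":[0.0053,0.0107,0.0107,0.0107],"sy":[-0.012,-0.024,-0.024,-0.024],"sz":[0,0,0,0],"aperture":[0,0,0,0]})

```text
time_s: 2.25
position: [0.4757, 0.1813, 0.1088]
tool_rot: [0.0, 0.707, 0.707, 0.0]
ft_force: [0.0, -0.4, 0.1]
gripper_width: 0.0006
finger_force: 0.0
```

```bash
python3 - <<'E'
import cv2
from bench import manip
a=manip.camera("scene")[130:265,145:325]
cv2.imwrite("pics/d2.png",cv2.resize(a,None,fx=3,fy=3,interpolation=cv2.INTER_CUBIC))
E
```

```text
(no output)
```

View pics/d2.png

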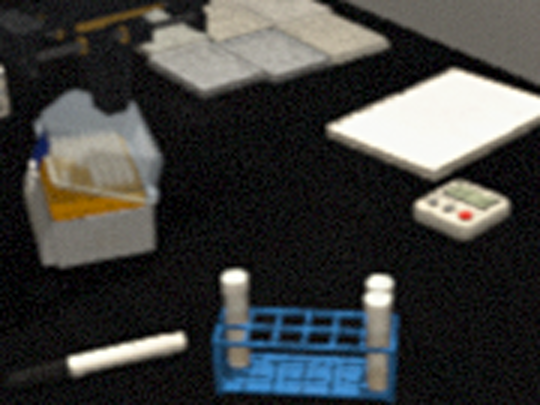

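The lid (95,140) is well down and sinking ahead of the fingers. Next I lift off and go over to the lone tube.

To row units: -0.18 m / 0.75 = -0.24, -0.09 m / 0.75 = -0.12.

>>> shift_gripper(motion={"rx":[0,0,0,0,0,0,0,0],"ry":[0,0,0,0,0,0,0,0],"rz":[0,0,0,0,0,0,0,0],"sx":[0,0,0,-0.048,-0.096,-0.144,-0.192,-0.24],"sy":[0,0,0,0,-0.0133,-0.0267,-0.04,-0.0533],"sz":[-0.04,-0.08,-0.12,-0.12,-0.12,-0.12,-0.12,-0.12],"aperture":[0,0,0,0,0.04,0.04,0.04,0.04]})

```text
time_s: 2.97
position: [0.4357, -0.0008, 0.1989]
tool_rot: [0.0, 0.707, 0.707, 0.0]
ft_force: [0.9, -0.9, -0.2]
gripper_width: 0.0253
finger_force: 0.0
```

>>> shift_gripper(motion={"rx":[0,0,0,0,0,0],"ry":[0,0,0,0,0,0],"rz":[0,0,0,0,0,0],"sx":[-0.048,-0.096,-0.1147,-0.1147,-0.1147,-0.1147],"sy":[-0.0027,-0.0027,-0.0027,-0.0027,-0.0027,-0.0027],"sz":[0,0,0,0,0,0],"aperture":[0.05,0.05,0.05,0.05,0.05,0.05]})

```text
time_s: 3.47
position: [0.434, -0.0845, 0.1987]
tool_rot: [-0.0, 0.707, 0.707, 0.0]
ft_force: [0.4, -0.6, -0.2]
gripper_width: 0.0501
finger_force: 0.0
```

```bash
python3 - <<'E'
import cv2,numpy as np
from h import *
s=manip.sense();print(s["position"],s["tool_rot"]);print(manip.camera_model("wrist"))
w=manip.camera("wrist");np.save("w.npy",w)
a=manip.camera("scene")[130:265,145:345]
w=cv2.resize(w,None,fx=1.17,fy=1.17)
a=cv2.resize(a,None,fx=1.4,fy=1.4)
cv2.imwrite("pics/e1.png",np.vstack([w[:,:599], np.zeros((3,599,3),np.uint8)]))
cv2.imwrite("pics/e2.png",cv2.resize(manip.camera("scene")[130:265,145:345],None,fx=3,fy=3,interpolation=cv2.INTER_CUBIC))
E
```

```text
[ 0.43404037 -0.08445561  0.19869257] [-1.69777886e-04  7.07035380e-01  7.07178153e-01  5.63130106e-05]
{'camera_matrix': array([[297.31863964,   0.        , 256.75825488],
       [  0.        , 297.31863964, 189.36858486],
       [  0.        ,   0.        ,   1.        ]]), 'origin': array([ 0.43438512, -0.0180859 ,  0.34627047]), 'attitude': array([ 1.30685307e-01,  9.91423811e-01, -4.21414878e-04, -2.89976657e-05])}
```

View pics/e1.png

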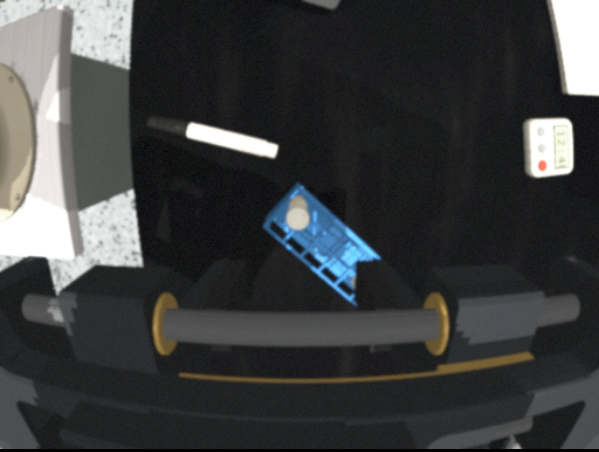

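View pics/e2.png

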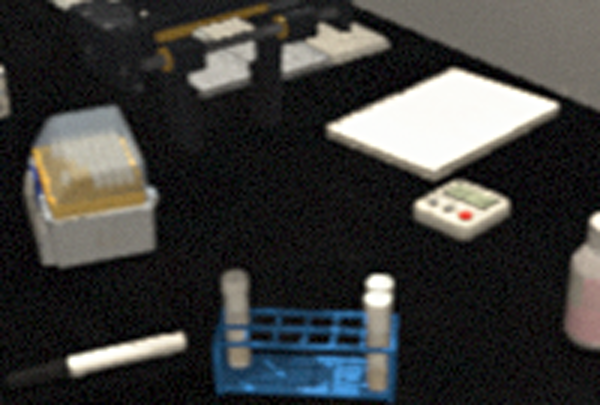

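The lid is fully down (90,160) and the box has not moved. In the wrist view the cap is at (298,215), between the fingers. I'll refine its position from the raw wrist picture.

```bash
python3 - <<'E'
import cv2
from h import *
w=np.load("w.npy").astype(int)
sub=w[155:205,225:285]
mask=((sub.min(2)>95)).astype(np.uint8)
n,l,st,c=cv2.connectedComponentsWithStats(mask);print([(st[i].tolist()) for i in range(1,n) if st[i,4]>20])
i=1+np.argmax(st[1:,4])
for r in (mask*0+(l==i)): print(''.join('#' if x else '.' for x in r))
m=manip.camera_model("wrist");K=m["camera_matrix"]
def at(u,v,z):
    p=np.array([u-K[0,2],v-K[1,2]])/K[0,0];t=np.hypot(*p)
    d=rot(m["attitude"]).apply([*(p/t*np.sin(t)),np.cos(t)]);return m["origin"]+d*(z-m["origin"][2])/d[2]
for u in (254,255,256):
  for v in (182,184,186): print(u,v,at(u,v,.084)[:2])
E
```

```text
[[19, 12, 21, 31, 518]]
............................................................
............................................................
............................................................
............................................................
............................................................
............................................................
............................................................
............................................................
............................................................
............................................................
............................................................
............................................................
..........................#######...........................
.........................#########..........................
........................###########.........................
........................############........................
.......................##############.......................
.......................##############..
[... 1579 characters left out ...]
............................
............................................................
............................................................
............................................................
............................................................
............................................................
............................................................
254 182 [ 0.43187397 -0.08118219]
254 184 [ 0.43187073 -0.08305358]
254 186 [ 0.4318674  -0.08493126]
255 182 [ 0.43278182 -0.08118186]
255 184 [ 0.43278013 -0.08305322]
255 186 [ 0.43277838 -0.08493087]
256 182 [ 0.43368964 -0.08118148]
256 184 [ 0.43368949 -0.08305283]
256 186 [ 0.43368932 -0.08493046]
```

To row units: 0.146 m / 0.75 = 0.1947, -0.001 m / 0.75 = -0.0013.

>>> shift_gripper(motion={"rx":[0,0,0,0,0,0,0,0],"ry":[0,0,0,0,0,0,0,0],"rz":[0,0,0,0,0,0,0,0],"sx":[-0.0013,-0.0013,-0.0013,-0.0013,-0.0013,-0.0013,-0.0013,-0.0013],"sy":[-0.0027,-0.0027,-0.0027,-0.0027,-0.0027,-0.0027,-0.0027,-0.0027],"sz":[0.0467,0.0933,0.1333,0.1667,0.1867,0.1947,0.1947,0.1947],"aperture":[0.05,0.05,0.05,0.05,0.05,0.05,0.05,0.05]})

```text
time_s: 4.28
position: [0.4324, -0.0858, 0.0533]
tool_rot: [0.0, 0.707, 0.707, 0.0]
ft_force: [0.4, 0.3, 1.1]
gripper_width: 0.0499
finger_force: 0.0
```

>>> shift_gripper(motion={"rx":[0,0,0,0,0,0,0,0],"ry":[0,0,0,0,0,0,0,0],"rz":[0,0,0,0,0,0,0,0],"sx":[0,0,0,0,0,0,0,0],"sy":[0,0,0,0,0,0,0,0],"sz":[0,0,0,0,0,0,0,0],"aperture":[0.01,0.01,0.01,0.01,0.01,0.01,0.01,0.01]}, squeeze=15)

```text
time_s: 4.95
position: [0.432, -0.0861, 0.0529]
tool_rot: [0.0, 0.707, 0.707, 0.0]
ft_force: [-0.5, 0.7, 4.3]
gripper_width: 0.0161
finger_force: 14.6
```

To row units: -0.068 m / 0.75 = -0.0907, -0.058 m / 0.75 = -0.0773.

>>> shift_gripper(motion={"rx":[0,0,0,0,0,0,0,0],"ry":[0,0,0,0,0,0,0,0],"rz":[0,0,0,0,0,0,0,0],"sx":[0,0,0,0,0,0,0,0],"sy":[0,0,0,0,0,0,0,0],"sz":[-0.0053,-0.0133,-0.024,-0.0373,-0.0507,-0.064,-0.0773,-0.0907],"aperture":[0.01,0.01,0.01,0.01,0.01,0.01,0.01,0.01]})

```text
time_s: 5.62
position: [0.432, -0.086, 0.122]
tool_rot: [0.0, 0.707, 0.707, 0.0]
ft_force: [0.6, 0.6, -0.2]
gripper_width: 0.0161
finger_force: 14.7
```

>>> shift_gripper(motion={"rx":[0,0,0,0,0,0],"ry":[0,0,0,0,0,0],"rz":[0,0,0,0,0,0],"sx":[0,0,0,0,0,0],"sy":[0,0,0,0,0,0],"sz":[-0.02,-0.04,-0.06,-0.08,-0.08,-0.08],"aperture":[0.01,0.01,0.01,0.01,0.01,0.01]})

```text
time_s: 6.12
position: [0.432, -0.086, 0.1813]
tool_rot: [0.001, 0.707, 0.707, 0.0]
ft_force: [-0.4, -0.4, -0.5]
gripper_width: 0.0161
finger_force: 14.7
```

```bash
python3 - <<'E'
import cv2
from bench import manip
cv2.imwrite("pics/f1.png",cv2.resize(manip.camera("scene")[70:265,145:345],None,fx=3,fy=3,interpolation=cv2.INTER_CUBIC))
E
```

```text
(no output)
```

View pics/f1.png

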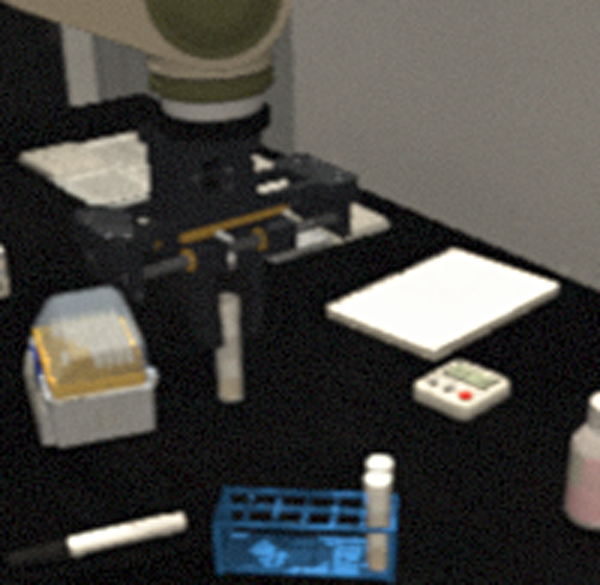

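The tube hangs vertically in the gripper (230,350); the rack, other tubes and box are unchanged. Now I raise it and tip it.

To row units: -0.12 m / 0.75 = -0.16, 0.08 m / 0.75 = 0.1067.

>>> shift_gripper(motion={"rx":[0,0,0,0,0,0,0,0],"ry":[0,0,0,0,0,0,0,0],"rz":[0,0,0,0,0,0,0,0],"sx":[0,0,0,0,0,0,0,0],"sy":[0,0.0133,0.0333,0.0533,0.0733,0.0933,0.1067,0.1067],"sz":[-0.0333,-0.0667,-0.0933,-0.12,-0.1467,-0.16,-0.16,-0.16],"aperture":[0.01,0.01,0.01,0.01,0.01,0.01,0.01,0.01]})

```text
time_s: 6.83
position: [0.5131, -0.086, 0.2996]
tool_rot: [-0.001, 0.707, 0.707, -0.0]
ft_force: [-0.8, -0.3, -0.5]
gripper_width: 0.0161
finger_force: 14.7
```

>>> shift_gripper(motion={"rx":[-0.05,-0.1,-0.15,-0.2,-0.25,-0.3,-0.35,-0.3925],"ry":[0,0,0,0,0,0,0,0],"rz":[0,0,0,0,0,0,0,0],"sx":[0,0,0,0,0,0,0,0],"sy":[0,0,0,0,0,0,0,0],"sz":[0,0,0,0,0,0,0,0],"aperture":[0.01,0.01,0.01,0.01,0.01,0.01,0.01,0.01]})

```text
time_s: 7.5
position: [0.5104, -0.0859, 0.2995]
tool_rot: [0.272, 0.654, 0.652, 0.271]
ft_force: [0.4, -0.4, -0.1]
gripper_width: 0.0161
finger_force: 14.7
```

>>> shift_gripper(motion={"rx":[0,0,0,0,0,0,0,0],"ry":[0,0,0,0,0,0,0,0],"rz":[0,0,0,0,0,0,0,0],"sx":[0,0,0,0,0,0,0,0],"sy":[0,0,0,0,0,0,0,0],"sz":[0,0,0,0,0,0,0,0],"aperture":[0.01,0.01,0.01,0.01,0.01,0.01,0.01,0.01]})

```text
time_s: 8.17
position: [0.5121, -0.0859, 0.3008]
tool_rot: [0.27, 0.653, 0.653, 0.27]
ft_force: [0.2, -0.3, -0.5]
gripper_width: 0.0162
finger_force: 14.7
```

```bash
python3 - <<'E'
import cv2
from h import *
s=manip.sense();print(s["qpos"],s["qvel"],rot(s["tool_rot"]).as_matrix()[:,2])
cv2.imwrite("pics/g1.png",cv2.resize(manip.camera("scene")[0:275,140:400],None,fx=2.15,fy=2.15,interpolation=cv2.INTER_CUBIC))
E
```

```text
[-0.59719359  0.02404789  1.80551413  0.6394641   0.72898587 -0.95515962] [-0.00100013 -0.00349086  0.00539872  0.00344944 -0.00095133 -0.0020225 ] [ 7.06654804e-01  1.74916115e-04 -7.07558448e-01]
```

View pics/g1.png

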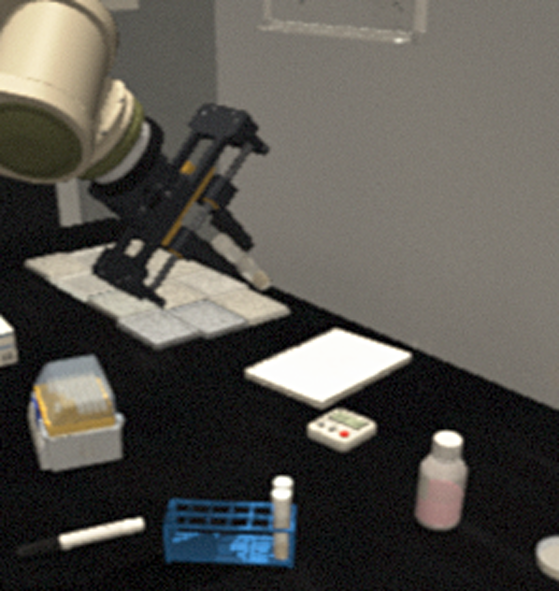

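The tube (240,262) is held at about 45° with its cap end up. Its bottom is about 0.27 m above the bench, the lid is shut, and everything else stands where it was. I'm handing the job in.

```bash
python3 -c "
from bench import manip
print(manip.close_job())"
```

```text
the job is handed in; nothing more can be done
None
```

The tip box lid is shut, the sample tube is held still at about 45° (cap end up, bottom about 27 cm above the bench), nothing else looked disturbed in the last picture, and the job was handed in at about 8 s; no verdict was returned.

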